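# Lock a gear selector in neutral with a linch pin

## Robot

A 6-joint arm with a two-finger parallel gripper is mounted at the origin on a cart in front of the work surface, level with it; the furniture and walls round the work are solid. World frame = base frame: x ahead of the robot, y to its left, z up, the work surface at z = 0. Lengths are in mm, angles in degrees, forces in N, time in s.
With the tool pointing down it reaches from about 350 to 875 mm from the base axis. Payload 4.2 kg.
Tool frame: the origin (TCP) lies on the centre line of the jaws, within the pads' length; the fingertips stand 8 mm ahead of it and the grasp point (between the pads) lies 11 mm behind it; z points along the fingers, y is the line along which they close (so a half turn about z gives the same grasp; the last joint's range is limited). The gripper opens to 85 mm and grips with 20 to 120 N. Pads are 22 mm wide; open, the fingers measure 114 mm over their backs; the gripper's body (76 mm by 85 mm) begins 54 mm behind the grasp point. The pads swing forward as they close: fully open they stand 13 mm farther back than shut.
Start: joints at [79.962, 22.042, 0.453, 0, -68.411, -14.817], TCP at [262.668, 567.102, 239.312] pointing down, gripper open.
Joint ranges: [-179.83, 179.83], [-69.29, 118.12], [-61.27, 80.66], [-181.25, 117.63], [-171.15, -9.14], [-177.46, 177.46]. Speed limits (degrees/s): [159.86, 159.86, 180, 180, 180, 180].

## Interface

Orientations are given as a 3x3 rotation matrix whose columns are the frame's x, y, z axes.
In Python, from plant import env, eyes, job gives the robot as it stands.
- The arm moves only by the shell command python3 -m jog 'ROWS' [FORCE]. ROWS is JSON, a list of rows, each an object with "dr": the turn, a rotation vector about the tool's x, y, z in degrees, a list of three; "delta_pos": the shift along the tool's x, y, z in cm, a list of three; "gripper": the closure, from -1 (fully open) to 1 (shut). In form: [{"dr": [rx, ry, rz], "delta_pos": [x, y, z], "gripper": gripper}, ...]. A call has 1 to 20 rows; each row is the pose to reach, as a shift and turn from the pose commanded when the call began, along the tool's axes at that moment; what a row does not reach only later rows make up. A row lasts 1/8 s, in which the tool goes at most 62.5 mm and 10.7 degrees, less where a joint would pass 70% of its speed; a pose out of reach is approached as far as the arm can. A call with a gripper value outside its range is refused whole. The fingers move at their own pace and stop on an object; FORCE is the grip in N (left out, the last holds). Time passes only in rows, so rows that repeat a pose let the fingers close. It gives the time, the measured TCP pose, the force, the opening and the grip force at its end, in the units of the state.
- env.get_obs(): the state, without advancing time (a new reading comes with each control period).
- eyes.read_camera(name): name is "scene" or "top"; returns (picture, depth): 420x560x3 uint8, red, green, blue; 420x560 float32, mm along the optical axis (not along the pixel's ray), 0 where there is no reading.
- eyes.camera_info(name): a dict with "fx", "fy", "cx", "cy" (pixels), "k1" (the pictures are not rectified: a ray, as slopes to the right and down, at radius r is drawn at 1 + k1 r^2 times it, then the intrinsics apply), "view" (4x4, takes a point from world to camera coordinates). Camera axes: x right, y down, z forward; pixel columns grow to the right and rows downward; lengths in mm; the calibration is good to about 2 mm. A picture is of the moment at which its call begins. camera_info takes no time and is no camera call.
- job.close_job(): hands the job in; it is judged then, once.
Trained networks look in the newest picture that a camera, given by its name, has taken for a name from the list of things; names that differ only in an ending like _2 or _b are one class to them, and where a whole thing is asked for, a point or a joint stands for the part that bears it (a point fixed in the world has none). Each returns a list of dicts, best first, with "confidence" (0 to 1); they miss things now and then, are a little off and sometimes report something else, mostly with a low value. They report only what shows in the picture. A call takes as long as a camera call. They do not tell look-alikes from the thing itself.
- eyes.boxes_of(target, camera): "position" ([column, row] in pixels, amid what is visible of it).
- eyes.cut_out(target, camera): "pixels" (420x560 bool, what is visible of it) and "position" ([column, row] in pixels, amid what is visible of it).
The state is a dict: "time": time; "joint_positions": joint angles; "qvel": joint speeds; "effort": joint torques, N m; "tool_pos": TCP position; "tcp_rot": TCP orientation; "force": force on the tool from outside, world axes, zero at the start; "ft_torque": the same for the moment, N m; "width": finger opening in mm; "gripper_force": force on a finger pad.
Only numpy, scipy, OpenCV 4.12 (cv2) and the standard library are available. Lean on these libraries where they do the work, as an engineer would, in place of code of your own. Each camera call takes 0.05 s, during which the arm holds its last target. There are 200 camera calls.

## Task

This gear selector has to be locked in neutral before it goes back on the machine. Pull the selector rod by its knob to its middle click, then push the linch pin fully home through the lock plates and the tongue of the rod, and flip its sprung ring over the top of the plates until it has snapped down past the far end of the pin. Leave the other things on the bench where they are.

Things in the scene. Friction and masses are not known exactly. Their poses are not given: they have to be found in the camera images.
- selector: Gear selector on a blue plate 205x92x8 mm, fixed. Origin under the plate below the lock hole; x along the rod away from the knob, y across, z up. Two blue lock plates with round tops, 77 mm high, 30 mm wide in x, outer faces at y = 18 and -18 mm, hole 13 mm; a ledge 12 mm wide and 12 long juts from each, 12 mm below the hole's axis. Grey gear housing 90 mm high from x = 67 mm on.
- lock_hole (a point): Centre of the lock hole, midway between the plates, 62 mm above the bench; the hole's axis is the selector's y. The rod's steel tongue (14 mm thick, same hole) stands between the plates and lines up with their holes only at the middle click.
- knob (a point): Centre of the black round pull knob on the rod's end, 34 mm diameter, 29 mm long along x, 30 mm above the bench; moves with the rod.
- selector_rod (a joint): Travel of the selector rod (m): -0.024 pushed in, 0 middle click (neutral), +0.024 pulled out, positive toward the knob (selector's -x). Sprung clicks at these three only; about 6 N to leave one; let go within 10 mm of a click it settles there by itself.
- linch_pin: Gold linch pin, 101 mm long. Origin on its axis at the shoulder of the head; x toward the tip, y along the ring hinge, z up as it lies (axis 10 mm up). Round shank 11 mm thick, 54 long, round tip; head block 30 mm long behind the origin, 16 wide, 20 high, then the hinge eye; balances 22 mm behind the origin. Home: shoulder against one plate, tip 18 mm out of the other; either side serves.
- pin_middle (a point): Point on the pin's axis 18 mm from the shoulder toward the tip; lies at the centre of the lock hole when the pin is home.
- ring (a joint): Angle of the steel wire ring about its hinge, which lies across the head 37 mm behind the shoulder (rad): 3.14 folded back behind the head, 1.57 standing up square to the pin, 0 in line with the shank. Stiff, it stays where put. Pressed down over the round tip (about 5 N at the bar) it springs past at 0 and rests snapped at -0.06 to -0.12; stops at -0.12 and 3.18.
- ring_bar (a point): Middle of the ring's cross bar with its red sleeve (9 mm thick, 24 mm long, parallel to the hinge), 93.5 mm from the hinge. The ring's two legs run 46 mm apart, of 6 mm wire, and pass either side of the lock plates.
- fuel_tap_body: Grey fuel tap casting, 43x67x55 mm, loose bystander; origin under its centre.
- stubby_driver: Short green-handled screwdriver, 85 mm, loose bystander; origin under its centre.
- spanner: Steel spanner, 132 mm, loose bystander; origin under its centre.
- spark_plug: White and steel spark plug lying down, 74 mm, loose bystander; origin under its centre.
Things that resemble listed ones, but are neither listed nor needed, are in the scene too. Leave any blue look-alike of the linch_pin alone.

How it is judged (in metres and radians):
On the way, in this order (a step that is already met when the one before it is completed fails the run):
1. the selector rod is at its middle click (value of joint selector_rod between -0.003 and 0.003 m), for 0.3 s.
2. the linch pin is fully home through plates and tongue (distance between pin_middle and lock_hole below 0.007 m and angle between the x axis of linch_pin and the y axis of selector, either way round below 0.2 rad), for 0.2 s.
At the end, for the whole second after the job is handed in: The rod is within 3 mm of its middle click, the pin's middle within 7 mm of the lock hole's centre and its axis within 0.2 rad of the hole's, the ring snapped past the tip (below -0.04 rad), the pin still (all of step 1 and all of step 2 and value of joint ring below -0.04 rad and linear speed of linch_pin below 0.02 m/s); the robot touches nothing.
It fails at once if a bystander is pushed more than 30 mm (distance of any of fuel_tap_body, stubby_driver, spanner, spark_plug from where it was at the start of the episode above 0.03 m).
It also fails if it takes over 72 s, if anything falls off the work surface, if the arm or the gripper's body presses on something with over 40 N, if the wrist force passes 120 N, or if a joint passes its speed limit or range.

## Working session

There is one attempt and no reset: what is moved stays moved. The work goes in short steps, Python scripts to look and compute and a shell command to move; the robot and the scene stay as the last step left them, time stands still between calls to the robot, and variables do not carry over. Pictures are saved under pics/ and viewed, at most 10 in all, crops included, and the job is handed in when it is done.

```bash
ls; mkdir -p pics
cat > h.py <<'E'
import numpy as np, cv2
from plant import env, eyes, job
def ray(cam,u,v):
    i=eyes.camera_info(cam); K=np.array([[i['fx'],0,i['cx']],[0,i['fy'],i['cy']],[0,0,1]])
    p=cv2.undistortPoints(np.array([[[u,v]]],float).reshape(-1,1,2),K,np.array([i['k1'],0,0,0.]))  
    return p[0,0],np.linalg.inv(np.array(i['view']))
def at_depth(cam,u,v,d):
    p,T=ray(cam,u,v); return (T@np.array([p[0]*d,p[1]*d,d,1]))[:3]
def at_z(cam,u,v,z):
    p,T=ray(cam,u,v); o=T[:3,3]; r=T[:3,:3]@np.array([p[0],p[1],1]); return o+r*(z-o[2])/r[2]
def cloud(cam,dep):
    i=eyes.camera_info(cam); K=np.array([[i['fx'],0,i['cx']],[0,i['fy'],i['cy']],[0,0,1]])
    uv=np.stack(np.meshgrid(np.arange(560),np.arange(420)),-1).reshape(-1,1,2).astype(float)
    p=cv2.undistortPoints(uv,K,np.array([i['k1'],0,0,0.]))[:,0]
    d=dep.reshape(-1).astype(float); T=np.linalg.inv(np.array(i['view']))
    P=np.c_[p*d[:,None],d,np.ones_like(d)]@T.T
    P=P[:,:3]; P[d==0]=np.nan
    return P.reshape(420,560,3)
E
python3 - <<'E'
from h import *
for c in ['scene','top']:
    im,d=eyes.read_camera(c); cv2.imwrite(f'pics/{c}0.png',im[...,::-1]); np.save(f'{c}0.npy',d)
    i=eyes.camera_info(c); print(c,np.linalg.inv(np.array(i['view']))[:3].round(2).tolist(),i['fx'],i['k1'])
    for t in ['selector','knob','linch_pin','ring_bar','fuel_tap_body','stubby_driver','spanner','spark_plug']:
        print(t,[(np.round(b['position']).tolist(),round(b['confidence'],2)) for b in eyes.boxes_of(t,c)])
print(env.get_obs())
E
```

```text
pics
scene [[0.84, -0.39, 0.37, 49.02], [-0.54, -0.62, 0.57, -861.62], [0.01, -0.68, -0.73, 1079.3]] 468.5791753000368 -0.013705519377773954
selector [([277.0, 184.0], 0.79)]
knob [([251.0, 189.0], 0.46)]
linch_pin [([281.0, 247.0], 0.81), ([391.0, 298.0], 0.8), ([217.0, 230.0], 0.56), ([293.0, 269.0], 0.4)]
ring_bar [([283.0, 258.0], 0.73), ([229.0, 216.0], 0.61), ([403.0, 302.0], 0.61)]
fuel_tap_body [([340.0, 214.0], 0.58), ([279.0, 248.0], 0.33)]
stubby_driver [([251.0, 189.0], 0.68), ([350.0, 222.0], 0.61)]
spanner [([276.0, 184.0], 0.64), ([203.0, 159.0], 0.46)]
spark_plug [([200.0, 179.0], 0.62)]
top [[-0.01, -0.99, 0.15, 425.32], [-1.0, 0.0, -0.03, -58.21], [0.03, -0.15, -0.99, 1134.87]] 448.79735714634796 -0.05289595874880597
selector [([212.0, 196.0], 0.97)]
knob [([211.0, 231.0], 0.74)]
linch_pin [([419.0, 183.0], 0.92), ([308.0, 243.0], 0.87), ([238.0, 297.0], 0.59)]
ring_bar [([311.0, 250.0], 0.81), ([425.0, 174.0], 0.71), ([229.0, 286.0], 0.48), ([113.0, 246.0], 0.38)]
fuel_tap_body [([211.0, 230.0], 0.75), ([298.0, 162.0], 0.65), ([302.0, 246.0], 0.34)]
stubby_driver [
[... 245 characters left out ...]
05,
       -6.84120621e+01, -1.48178716e+01]), 'qvel': array([-0.05205046,  0.01784598, -0.08264834,  0.01840126,  0.0142622 ,
        0.0236822 ]), 'effort': array([ 4.54007941e-04, -3.92078304e+01,  1.88621414e+01,  4.19067264e+00,
       -2.61784571e-04, -5.50034727e-06]), 'tool_pos': array([262.67082716, 567.10113047, 239.33059086]), 'tcp_rot': array([[ 9.07365983e-01, -4.20341496e-01,  3.85237902e-06],
       [-4.20341496e-01, -9.07365982e-01,  1.55647831e-05],
       [-3.04700656e-06, -1.57422695e-05, -1.00000000e+00]]), 'force': array([-0.65533164,  0.60801373,  0.02462107]), 'ft_torque': array([ 0.01628926,  0.0014451 , -0.0280696 ]), 'gripper_force': 0.0, 'width': 85.29945407999455}
```

View pics/top0.png

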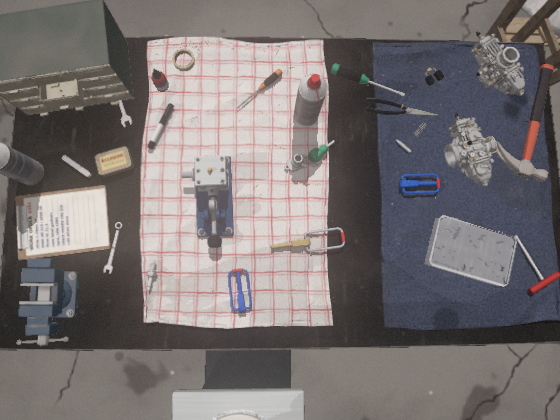

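View pics/scene0.png

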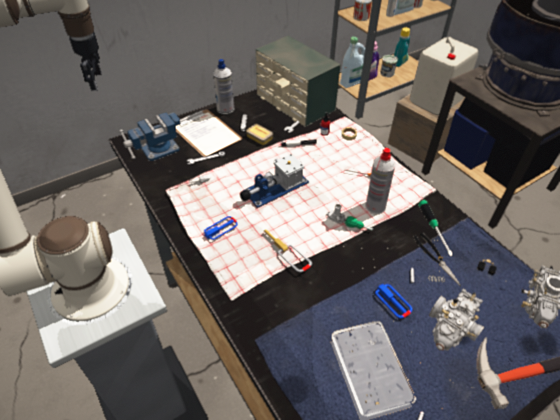

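The top view shows a gold pin at (308,243), with its tip to the left and its ring with a red sleeve to the right at (342,238). There are two blue look-alikes at (240,291) and (420,184). Only the gold one fits "gold linch pin", so I'll confirm it in a crop. The selector is at (212,196), with its knob at (213,240) on the robot's side.

Run:
```python
from h import *
im=cv2.imread('pics/top0.png')
a=cv2.resize(im[145:255,180:260],None,fx=5,fy=5,interpolation=cv2.INTER_CUBIC)
b=cv2.resize(im[215:265,260:355],None,fx=4.0,fy=4.0,interpolation=cv2.INTER_CUBIC)
o=np.zeros((550,790,3),np.uint8);o[:,:400]=a;o[:200,405:785]=b
sc=cv2.imread('pics/scene0.png'); c=cv2.resize(sc[145:215,232:317],None,fx=4.5,fy=4.5,interpolation=cv2.INTER_CUBIC)
o[210:210+c.shape[0],405:405+c.shape[1]]=c
cv2.imwrite('pics/crop1.png',o)
d=np.load('top0.npy'); P=cloud('top',d); np.set_printoptions(suppress=True,precision=1,linewidth=200)
hsv=cv2.cvtColor(im,cv2.COLOR_BGR2HSV)
# selector: points by height
R=P[140:260,180:260]; H=hsv[140:260,180:260]
blue=(H[...,0]>95)&(H[...,0]<125)&(H[...,1]>110)
for lo,hi in [(4,13),(40,82)]:
    m=blue&(R[...,2]>lo)&(R[...,2]<hi); q=R[m]; print(lo,m.sum(),q.min(0),q.max(0),cv2.minAreaRect(q[:,:2].astype(np.float32)))
m=(R[...,2]>84)&(R[...,2]<96); print('housing',m.sum(),cv2.minAreaRect(R[m][:,:2].astype(np.float32)),np.median(R[m],0))
k=P[225:250,203:225]; m=(k[...,2]>15)&(k[...,0]<np.inf); print('knob/rod',cv2.minAreaRect(k[m][:,:2].astype(np.float32)),k[m].max(0))
# height map around column 213
for r in range(150,252,2): print(r,P[r,213].round(0),P[r,205].round(0)[2],P[r,221].round(0)[2])
R=P[215:265,260:355];H=hsv[215:265,260:355]
m=(R[...,2]>5); q=R[m]; print('pin',cv2.minAreaRect(q[:,:2].astype(np.float32)),q[:,2].max())
gold=(H[...,0]>15)&(H[...,0]<32)&(H[...,1]>90); q=R[gold]; print('gold',gold.sum(),cv2.minAreaRect(q[:,:2].astype(np.float32)),np.median(q,0))
```

```text
Traceback (most recent call last):
ValueError: zero-size array to reduction operation minimum which has no identity
```

View pics/crop1.png

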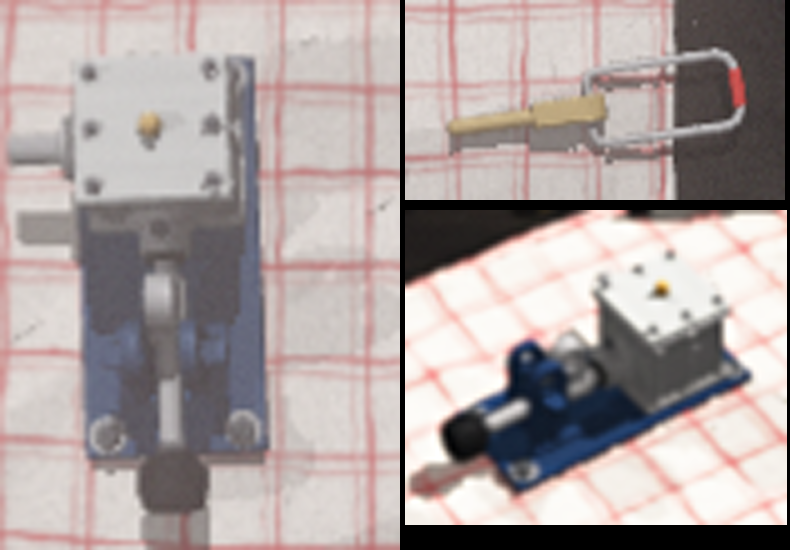

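The crop confirms it: the gold pin has its tip on the left at about (272,246) and its head at about (410−ish/4 → 411,242). Its silver ring is folded back with a red sleeve. In the selector crop the tongue sits behind (+x of) the blue plates, so the rod looks pushed in.

```bash
cat > m.py <<'E'
from h import *
im=cv2.imread('pics/top0.png')
d=np.load('top0.npy'); P=cloud('top',d); np.set_printoptions(suppress=True,precision=1,linewidth=200)
hsv=cv2.cvtColor(im,cv2.COLOR_BGR2HSV)
print(P[100,200],P[300,300],(d==0).mean())
z0=np.nanmedian(P[258:262,150:230,2]);print('cloth z',z0)
R=P[140:260,180:260]; H=hsv[140:260,180:260]
blue=(H[...,0]>95)&(H[...,0]<130)&(H[...,1]>90)
for lo,hi in [(4,14),(40,84)]:
    m=blue&(R[...,2]>lo)&(R[...,2]<hi); q=R[m]; print(lo,m.sum(),cv2.minAreaRect(q[:,:2].astype(np.float32)) if m.sum() else 0)
m=(R[...,2]>84)&(R[...,2]<96); print('housing',m.sum(),cv2.minAreaRect(R[m][:,:2].astype(np.float32)),np.median(R[m],0))
k=P[232:250,203:225]; m=(k[...,2]>15); print('knob',cv2.minAreaRect(k[m][:,:2].astype(np.float32)),k[m].max(0))
print('z map'); print(P[184:250:2,196:232:2,2].round(0).astype(int)); print(P[184:250:2,213,0])
R=P[215:265,260:355];H=hsv[215:265,260:355]
m=(R[...,2]>5); q=R[m]; print('pin',cv2.minAreaRect(q[:,:2].astype(np.float32)),q[:,2].max())
gold=(H[...,0]>15)&(H[...,0]<32)&(H[...,1]>80); q=R[gold]; print('gold',gold.sum(),cv2.minAreaRect(q[:,:2].astype(np.float32)),np.median(q,0))
E
python3 m.py
```

```text
[889.3 103.   -2.5] [ 365.9 -155.4   -0.9] 0.003949829931972789
cloth z -0.2490379491209751
4 0 0
40 0 0
housing 31 ((678.6844482421875, 64.16801452636719), (65.3033447265625, 59.38544845581055), 0.621104896068573) [681.2  62.8  85.5]
knob ((515.6471557617188, 56.973236083984375), (36.83479309082031, 32.395076751708984), 7.0641584396362305) [533.6  73.4  49.1]
z map
[[81 79 79 80 81 83 78 76 80 81 79 76 74 73 74 72 18 10]
 [69 47 54 50 50 51 48 49 46 48 45 43 41 43 37 23 19  8]
 [10 17 26 26 25 44 47 50 53 47 39 40 20 16 15 17 16 10]
 [ 8 16 17 15 16 36 39 53 54 53 45 30 11  9 10 11  8  9]
 [ 7  8  4  7 10  9 42 52 49 46 36  7 11 10  8  9  8 10]
 [ 6  7  7 10  9  8 39 39 43 45 40  6 11  8  7  6  8  8]
 [ 7 10  5  9  7  5  7 40 40 40 35  9  9 11 10 13  8  6]
 [ 6 10  8  6  7 11  9  9 36 36 10  8  4  8  6  7  7  9]
 [ 8  9 10  9 13  6 11 71 71 71 36  6  8  6  9 12  7  9]
 [11  9  8  7  9  7  3 76 73 71 37  9  7  7  7  9  6  5]
 [ 7  9 10  8  8  8 10 77 74 71 34  8  8  9  8  9 12 10]
 [11  9  6  9  8  5 10 71 71 71 31 10  9  9  8  8  8 13]
 [ 9  7  9 12  9  9  7 68 72 71 38  8 10 10 10 
[... 907 characters left out ...]
0  0 -1  0 -2]
 [-1  1  4 -1 -2  0 43 41 45 44 44 43 35 -1 -1 -1 -2 -3]
 [-4  3 -4 -2 -6 -1 39 40 45 46 47 45 40  1  1 -1  0  0]
 [ 0 -4  1  4 -2 -4 35 38 44 40 43 40 31 -5  1 -4 -1 -1]
 [ 0 -5 -2  3  0  0  2 -1 -2  2 -2 -1  0 -5  0  1  4  1]]
[644.8 646.7 640.1 634.2 629.2 626.6 622.8 617.6 607.4 601.5 596.3 591.3 587.3 584.9 582.2 577.7 572.9 568.1 563.1 558.5 553.  547.8 543.3 538.2 532.9 528.1 522.9 517.6 512.7 507.9 503.5 498.5 496.5]
pin ((516.769287109375, -163.600830078125), (115.70011138916016, 211.32598876953125), 3.2825753688812256) 24.884734816684613
gold 91 ((505.5836486816406, -132.3431854248047), (12.30657958984375, 94.04780578613281), 6.126260280609131) [ 506.7 -155.6   19.9]
```

```bash
cat > m2.py <<'E'
from m import *
print('----')
for u,v in [(231,157),(233.4,236),(198,236)]: print('plate',at_z('top',u,v,8))
print(hsv[190,228],im[190,228])
ys,xs=np.nonzero((P[...,2]>64)&(P[...,2]<84)); 
def sel(r0,r1,c0,c1,z0,z1):
    Q=P[r0:r1,c0:c1].reshape(-1,3); return Q[(Q[:,2]>z0)&(Q[:,2]<z1)]
for n,a in dict(knob=(234,249,203,226,36,52),lock=(208,222,200,226,66,84),tongue=(197,209,206,218,66,84),rod=(222,234,210,217,28,42)).items():
    q=sel(*a); print(n,len(q),'mean',q.mean(0),'pct',np.percentile(q,[2,98],axis=0).ravel())
    print('  rect',cv2.minAreaRect(q[:,:2].astype(np.float32)))
# plate symmetric axis
Q=P[175:240,190:240]; 
for r0 in range(190,238,6):
    q=P[r0:r0+6,188:242].reshape(-1,3); q=q[q[:,2]>4.5]; print(q[:,0].mean(),np.percentile(q[:,1],[2,98]))
# pin
m=gold; q=R[m]; c=q[:,:2].mean(0); U,S,V=np.linalg.svd(q[:,:2]-c); print('pin axis',V[0],c)
t=(q[:,:2]-c)@V[0]; print(t.min(),t.max(), np.array([c+V[0]*t.min(),c+V[0]*t.max()]))
for a in range(-50,60,8):
    s=(t>=a)&(t<a+8); 
    if s.sum(): w=(q[s][:,:2]-c)@V[1]; print(a,s.sum(),w.min(),w.max(),q[s][:,2].mean())
red=((H[...,0]<8)|(H[...,0]>172))&(H[...,1]>150)&(np.arange(260,355)[None]>335); print('red',red.sum(),R[red].mean(0),np.percentile(R[red],[5,95],axis=0))
E
python3 m2.py | sed -n '/----/,$p'
```

```text
----
plate [730.1  18.4   8. ]
plate [525.8  10.7   8. ]
plate [526.1  99.4   8. ]
[163  18 100] [ 97  93 100]
knob 140 mean [511.4  55.9  43.1] pct [498.5  41.5  37.2 528.   70.4  48.1]
  rect ((513.3170166015625, 56.07892608642578), (29.999452590942383, 29.36050796508789), 1.436527967453003)
lock 102 mean [572.8  59.3  73.1] pct [558.8  41.2  66.2 587.3  77.2  79.2]
  rect ((573.3204345703125, 59.48759841918945), (29.416500091552734, 36.16531753540039), 1.567728877067566)
tongue 56 mean [597.   59.6  73.2] pct [587.2  53.7  67.7 607.3  65.7  78. ]
  rect ((598.138916015625, 60.69685745239258), (23.026273727416992, 14.465579986572266), 2.8461201190948486)
rod 55 mean [544.1  57.4  35. ] pct [530.7  51.9  30.4 558.3  61.9  39.5]
  rect ((544.6641845703125, 57.576961517333984), (28.7157039642334, 10.760780334472656), 6.409787654876709)
634.9412681414706 [ 17.6 106.7]
620.0212412640458 [ 17.6 105.5]
603.7392516263099 [ 17.2 105.1]
587.1910361773305 [ 14.8 105.6]
571.8161727338672 [ 15.8 116. ]
558.8504311598915 [ 14.5 112.3]
544.3571729137437 [ 14.3 101.8]
530.1741778603612 [ 14.2 101.8]
pin axis [ 0.1 -1. ] [ 507.  -151.7]
-66.44302355819643 27.785136444284028 [[ 497.8  -85.9]
 [ 510.9 -179.2]]
-50 3 -1.3019493465073149 1.290779752126753 15.106556631336085
-42 1 -1.6737465014887567 -1.6737465014887567 16.8543577741018
-26 2 -1.4585047069631676 0.2361268592111166 12.684010574000581
-18 11 -3.590216779638584 4.137838710352263 20.127528850316242
-10 14 -4.29843269166331 5.670262134741121 20.168419819576002
-2 13 -5.644039163706691 4.498088016309477 20.53311733864549
6 15 -4.9122209021072125 5.951247188893093 20.584268551898884
14 15 -5.995156641611881 4.864469924407948 20.289904894660214
22 12 -6.397991299002385 5.9549434836912996 17.796724683838704
red 18 [ 522.6 -263.6   18.7] [[ 513.9 -266.8   14.4]
 [ 531.4 -260.4   22.4]]
```

```bash
cat > g.py <<'E'
import sys
from h import *
from scipy.spatial.transform import Rotation as Ro
o=env.get_obs(); R=np.array(o['tcp_rot']); p=np.array(o['tool_pos'])
def to(x,y,z): return (R.T@(np.array([x,y,z])-p)/10).round(2).tolist()
if __name__=='__main__':
    print('t',round(o['time'],2),'p',p.round(1),'yaw x',np.degrees(np.arctan2(R[1,0],R[0,0])).round(2),'F',np.round(o['force'],1),'w',round(o['width'],1),round(o['gripper_force'],1))
    for a in sys.argv[1:]: print(a,to(*map(float,a.split(','))))
E
python3 g.py 513,56,239 513,56,22
```

```text
t 0.9 p [262.7 567.1 239.3] yaw x -24.86 F [-0.7  0.6  0. ] w 85.3 0.0
513,56,239 [44.2, 35.85, 0.03]
513,56,22 [44.2, 35.85, 21.73]
```

```bash
python3 -m jog '[{"dr":[0,0,-27],"delta_pos":[44.2,35.85,0],"gripper":-1},{"dr":[0,0,-27],"delta_pos":[44.2,35.85,0],"gripper":-1},{"dr":[0,0,-27],"delta_pos":[44.2,35.85,0],"gripper":-1},{"dr":[0,0,-27],"delta_pos":[44.2,35.85,0],"gripper":-1},{"dr":[0,0,-27],"delta_pos":[44.2,35.85,0],"gripper":-1},{"dr":[0,0,-27],"delta_pos":[44.2,35.85,0],"gripper":-1},{"dr":[0,0,-27],"delta_pos":[44.2,35.85,0],"gripper":-1},{"dr":[0,0,-27],"delta_pos":[44.2,35.85,0],"gripper":-1},{"dr":[0,0,-27],"delta_pos":[44.2,35.85,0],"gripper":-1},{"dr":[0,0,-27],"delta_pos":[44.2,35.85,0],"gripper":-1},{"dr":[0,0,-27],"delta_pos":[44.2,35.85,0],"gripper":-1},{"dr":[0,0,-27],"delta_pos":[44.2,35.85,10],"gripper":-1},{"dr":[0,0,-27],"delta_pos":[44.2,35.85,10],"gripper":-1}]' 40; python3 g.py 513,56,22
```

```text
time: 2.52
tool_pos: [511.5, 57.3, 137.5]
tcp_rot: [[0.999, 0.04, -0.002], [0.04, -0.999, 0.0], [-0.002, -0.0, -1.0]]
force: [0.1, -0.4, 0.8]
width: 85.3
gripper_force: 0.0
t 2.52 p [511.5  57.3 137.5] yaw x 2.26 F [ 0.1 -0.4  0.8] w 85.3 0.0
513,56,22 [0.16, 0.14, 11.55]
```

```bash
python3 -m jog '[{"dr":[0,0,0],"delta_pos":[0,0,6],"gripper":-1},{"dr":[0,0,0],"delta_pos":[0,0,11.7],"gripper":-1},{"dr":[0,0,0],"delta_pos":[0,0,11.7],"gripper":-1},{"dr":[0,0,0],"delta_pos":[0,0,11.7],"gripper":1},{"dr":[0,0,0],"delta_pos":[0,0,11.7],"gripper":1},{"dr":[0,0,0],"delta_pos":[0,0,11.7],"gripper":1},{"dr":[0,0,0],"delta_pos":[0,0,11.7],"gripper":1},{"dr":[0,0,0],"delta_pos":[0,0,11.7],"gripper":1},{"dr":[0,0,0],"delta_pos":[0,0,11.7],"gripper":1}]' 50; python3 g.py
```

```text
time: 3.65
tool_pos: [515.3, 57.8, 25.0]
tcp_rot: [[0.999, 0.038, 0.007], [0.038, -0.999, 0.003], [0.007, -0.003, -1.0]]
force: [-1.4, 5.0, 6.3]
width: 32.2
gripper_force: 49.7
t 3.65 p [515.3  57.8  25. ] yaw x 2.2 F [-1.4  5.   6.3] w 32.2 49.7
```

```bash
python3 -m jog '[{"dr":[0,0,0],"delta_pos":[-0.6,0,0],"gripper":1},{"dr":[0,0,0],"delta_pos":[-1.2,0,0],"gripper":1},{"dr":[0,0,0],"delta_pos":[-1.8,0,0],"gripper":1},{"dr":[0,0,0],"delta_pos":[-2.4,0,0],"gripper":1},{"dr":[0,0,0],"delta_pos":[-2.4,0,0],"gripper":1},{"dr":[0,0,0],"delta_pos":[-2.4,0,0],"gripper":1}]'; python3 g.py
```

```text
time: 4.4
tool_pos: [491.6, 56.7, 25.0]
tcp_rot: [[0.999, 0.039, 0.007], [0.039, -0.999, 0.003], [0.007, -0.003, -1.0]]
force: [-1.5, 3.8, 8.2]
width: 32.1
gripper_force: 50.3
t 4.4 p [491.6  56.7  25. ] yaw x 2.21 F [-1.5  3.8  8.2] w 32.1 50.3
```

```bash
python3 -m jog '[{"dr":[0,0,0],"delta_pos":[0,0,0],"gripper":-1},{"dr":[0,0,0],"delta_pos":[0,0,0],"gripper":-1},{"dr":[0,0,0],"delta_pos":[0,0,0],"gripper":-1},{"dr":[0,0,0],"delta_pos":[0,0,0],"gripper":-1},{"dr":[0,0,0],"delta_pos":[0,0,-5],"gripper":-1},{"dr":[0,0,0],"delta_pos":[0,0,-11],"gripper":-1},{"dr":[0,0,0],"delta_pos":[0,12,-17],"gripper":-1},{"dr":[0,0,0],"delta_pos":[0,20,-17],"gripper":-1},{"dr":[0,0,0],"delta_pos":[0,20,-17],"gripper":-1},{"dr":[0,0,0],"delta_pos":[0,20,-17],"gripper":-1}]'; python3 g.py 506.7,-149.3,60;  cat > m3.py <<'E'
from h import *
import sys
im,d=eyes.read_camera('top'); im=im[...,::-1]; cv2.imwrite(sys.argv[1],im); P=cloud('top',d)
np.set_printoptions(suppress=True,precision=1,linewidth=200)
def sel(r0,r1,c0,c1,z0,z1):
    Q=P[r0:r1,c0:c1].reshape(-1,3); return Q[(Q[:,2]>z0)&(Q[:,2]<z1)]
for n,a in dict(knob=(238,262,203,226,36,52),lock=(203,222,200,226,66,84),rod=(222,240,210,217,28,42)).items():
    q=sel(*a); print(n,len(q),'mean',q.mean(0),'pct',np.percentile(q,[2,98],axis=0).ravel())
print(P[196:224,211:215,2].round(0).T)
print(env.get_obs()['joint_positions'])
E
python3 m3.py pics/top1.png
```

```text
time: 5.65
tool_pos: [496.4, -147.5, 193.0]
tcp_rot: [[0.999, 0.034, 0.001], [0.034, -0.999, -0.0], [0.001, 0.0, -1.0]]
force: [-0.0, 0.7, -0.7]
width: 85.3
gripper_force: 0.0
t 5.65 p [ 496.4 -147.5  193. ] yaw x 1.95 F [-0.   0.7 -0.7] w 85.3 0.0
506.7,-149.3,60 [1.01, 0.21, 13.3]m3.py:8: RuntimeWarning: Mean of empty slice.
  q=sel(*a); print(n,len(q),'mean',q.mean(0),'pct',np.percentile(q,[2,98],axis=0).ravel())
  ret = um.true_divide(
Traceback (most recent call last):
  File "m3.py", line 8, in <module>
    q=sel(*a); print(n,len(q),'mean',q.mean(0),'pct',np.percentile(q,[2,98],axis=0).ravel())
                                                     ~~~~~~~~~~~~~^^^^^^^^^^^^^^^^^
IndexError: index -1 is out of bounds for axis 0 with size 0
```

Run:
```python
from h import *
im,d=eyes.read_camera('scene'); im=im[...,::-1]; np.save('scene1.npy',d); cv2.imwrite('pics/scene1.png',im)
t=cv2.imread('pics/top1.png')
a=cv2.resize(im[135:225,225:325],None,fx=4,fy=4,interpolation=cv2.INTER_CUBIC); b=cv2.resize(t[145:265,170:270],None,fx=3.9,fy=3.9,interpolation=cv2.INTER_CUBIC)
o=np.zeros((480,792,3),np.uint8);o[:360,:400]=a;o[:468,401:791]=b;cv2.imwrite('pics/crop2.png',o)
for f in ['scene0.npy','scene1.npy']:
    P=cloud('scene',np.load(f)); np.set_printoptions(suppress=True,precision=1,linewidth=200)
    Q=P[150:230,225:300].reshape(-1,3)
    def b(x0,x1,y0,y1,z0,z1):
        q=Q[(Q[:,0]>x0)&(Q[:,0]<x1)&(Q[:,1]>y0)&(Q[:,1]<y1)&(Q[:,2]>z0)&(Q[:,2]<z1)]; return len(q),q.mean(0),np.percentile(q,[2,98],axis=0).ravel()
    print('knob',b(460,535,30,80,22,52)); print('plates',b(550,590,38,80,62,84)); print('tongue',b(590,620,45,75,55,80))
    print('y of -y plate face',b(560,588,36,48,55,70))
print(env.get_obs()['joint_positions'])
```

```text
knob (108, array([508.5,  51.6,  37.5]), array([495.1,  38.3,  22.5, 530.9,  68.5,  47.1]))
plates (78, array([571.2,  59.5,  70.8]), array([555.5,  41.3,  63.2, 588.9,  77.8,  78. ]))
tongue (31, array([598.6,  58.7,  66.4]), array([590.7,  52.7,  55.3, 605.8,  68.6,  75.7]))
y of -y plate face (20, array([573.7,  43.8,  61. ]), array([562.9,  39.9,  55.5, 583.3,  47.6,  69.7]))
knob (138, array([493.6,  51.2,  37.3]), array([472.1,  38.4,  23.4, 533.3,  64.3,  48.6]))
plates (46, array([561.8,  61.8,  69.4]), array([555.6,  40.4,  62.4, 573.2,  77.6,  76.3]))<stdin>:10: RuntimeWarning: Mean of empty slice.
  ret = um.true_divide(
Traceback (most recent call last):
IndexError: index -1 is out of bounds for axis 0 with size 0
```

View pics/crop2.png

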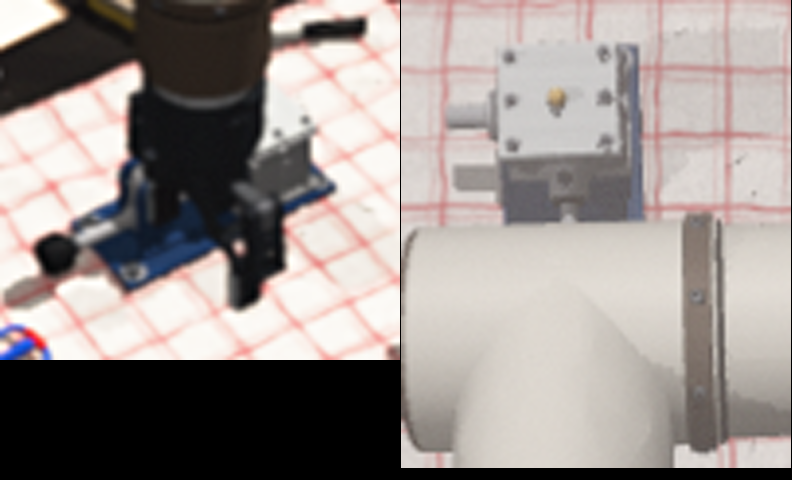

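The knob is out (moved about 23 mm) and the tongue is between the plates. The forearm hides the selector in the top view. Next is the pin.

```bash
python3 -c "
from h import *
print(env.get_obs()['joint_positions'].round(1))"; python3 g.py 506.7,-149.3,60
```

```text
[  1.5  14.  -18.5   0.  -57.5  90.4]
t 5.75 p [ 496.4 -146.9  192.6] yaw x 1.92 F [-0.3  1.2 -1.2] w 85.5 0.0
506.7,-149.3,60 [1.01, 0.27, 13.26]
```

```bash
python3 -m jog '[{"dr":[0,0,84],"delta_pos":[1.0,0.25,5],"gripper":-1},{"dr":[0,0,84],"delta_pos":[1.0,0.25,10],"gripper":-1},{"dr":[0,0,84],"delta_pos":[1.0,0.25,10],"gripper":-1},{"dr":[0,0,84],"delta_pos":[1.0,0.25,10],"gripper":-1},{"dr":[0,0,84],"delta_pos":[1.0,0.25,10],"gripper":-1},{"dr":[0,0,84],"delta_pos":[1.0,0.25,10],"gripper":-1},{"dr":[0,0,84],"delta_pos":[1.0,0.25,10],"gripper":-1},{"dr":[0,0,84],"delta_pos":[1.0,0.25,10],"gripper":-1},{"dr":[0,0,84],"delta_pos":[1.0,0.25,10],"gripper":-1},{"dr":[0,0,84],"delta_pos":[1.0,0.25,10],"gripper":-1}]'; python3 g.py 506.7,-149.3,11
python3 - <<'E'
from h import *
im,d=eyes.read_camera('scene'); im=im[...,::-1]; cv2.imwrite('pics/crop3.png',cv2.resize(im[190:290,220:340],None,fx=5,fy=5,interpolation=cv2.INTER_CUBIC))
E
```

```text
time: 7.0
tool_pos: [506.5, -146.4, 92.1]
tcp_rot: [[0.144, -0.99, -0.001], [-0.99, -0.144, 0.0], [-0.0, 0.0, -1.0]]
force: [0.9, 0.2, -0.7]
width: 85.6
gripper_force: 0.0
t 7.0 p [ 506.5 -146.4   92.1] yaw x -81.7 F [ 0.9  0.2 -0.7] w 85.6 0.0
506.7,-149.3,11 [0.29, 0.02, 8.11]
```

View pics/crop3.png

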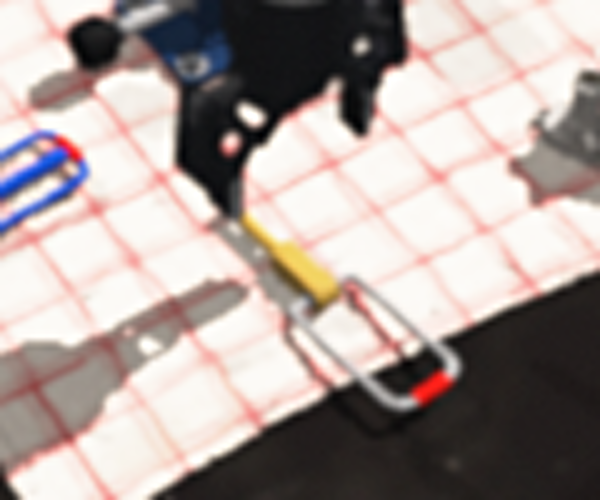

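The gold pin is below the open fingers, with its ring folded back and its sleeve red. I'll descend and grip.

```bash
python3 -m jog '[{"dr":[0,0,0],"delta_pos":[0.25,0,4],"gripper":-1},{"dr":[0,0,0],"delta_pos":[0.25,0,8.1],"gripper":-1},{"dr":[0,0,0],"delta_pos":[0.25,0,8.1],"gripper":0},{"dr":[0,0,0],"delta_pos":[0.25,0,8.1],"gripper":1},{"dr":[0,0,0],"delta_pos":[0.25,0,8.1],"gripper":1},{"dr":[0,0,0],"delta_pos":[0.25,0,8.1],"gripper":1},{"dr":[0,0,0],"delta_pos":[0.25,0,8.1],"gripper":1},{"dr":[0,0,0],"delta_pos":[0.25,0,8.1],"gripper":1},{"dr":[0,0,0],"delta_pos":[0.25,0,8.1],"gripper":1},{"dr":[0,0,0],"delta_pos":[0.25,0,8.1],"gripper":1}]' 80; python3 g.py
```

```text
time: 8.3
tool_pos: [508.1, -149.3, 13.1]
tcp_rot: [[0.142, -0.99, 0.003], [-0.99, -0.142, -0.0], [0.001, -0.003, -1.0]]
force: [-0.4, 0.8, 5.5]
width: 14.2
gripper_force: 80.2
t 8.3 p [ 508.1 -149.3   13.1] yaw x -81.81 F [-0.4  0.8  5.5] w 14.2 80.2
```

```bash
python3 g.py 508.1,-149.3,65 576.5,-43.6,65
```

```text
t 8.3 p [ 508.1 -149.3   13.1] yaw x -81.81 F [-0.4  0.8  5.5] w 14.2 80.2
508.1,-149.3,65 [0.0, -0.02, -5.19]
576.5,-43.6,65 [-9.48, -8.29, -5.17]
```

```bash
python3 -m jog '[{"dr":[0,0,0],"delta_pos":[0,0,-2],"gripper":1},{"dr":[0,0,0],"delta_pos":[0,0,-5.2],"gripper":1},{"dr":[0,0,3],"delta_pos":[-2,-2,-5.2],"gripper":1},{"dr":[0,0,6],"delta_pos":[-5,-4,-5.2],"gripper":1},{"dr":[0,0,6],"delta_pos":[-7.5,-7,-5.2],"gripper":1},{"dr":[0,0,6],"delta_pos":[-9.45,-8.25,-5.2],"gripper":1},{"dr":[0,0,6],"delta_pos":[-9.45,-8.25,-5.2],"gripper":1},{"dr":[0,0,6],"delta_pos":[-9.45,-8.25,-5.2],"gripper":1},{"dr":[0,0,6],"delta_pos":[-9.45,-8.25,-5.2],"gripper":1}]'; python3 g.py
cat > m4.py <<'E'
from h import *
import sys
np.set_printoptions(suppress=True,precision=1,linewidth=200)
n=sys.argv[1]
for c in ['scene','top']:
    im,d=eyes.read_camera(c); im=im[...,::-1]; cv2.imwrite(f'pics/{c}_{n}.png',im); np.save(f'{c}_{n}.npy',d)
    P=cloud(c,d); H=cv2.cvtColor(np.ascontiguousarray(im),cv2.COLOR_BGR2HSV)
    m=(H[...,0]>15)&(H[...,0]<32)&(H[...,1]>80)&(abs(P[...,0]-575)<60)&(P[...,1]>-110)&(P[...,1]<110)&(P[...,2]>40)&(P[...,2]<85)
    q=P[m]; print(c,'gold',len(q))
    for y in range(-100,110,10):
        s=q[(q[:,1]>=y)&(q[:,1]<y+10)]
        if len(s): print('  y',y,len(s),s.mean(0),'z',s[:,2].min(),s[:,2].max(),'x',s[:,0].min(),s[:,0].max())
    Q=P.reshape(-1,3); l=Q[(abs(Q[:,0]-573)<25)&(Q[:,1]>36)&(Q[:,1]<82)&(Q[:,2]>70)&(Q[:,2]<84)]; print('plates',len(l),l.mean(0) if len(l) else 0, np.percentile(l,[2,98],axis=0).ravel() if len(l) else 0)
E
python3 m4.py a
python3 - <<'E'
import cv2,numpy as np
a=cv2.imread('pics/scene_a.png')[140:260,230:350]; b=cv2.imread('pics/top_a.png')[170:270,200:275]
o=np.zeros((540,792,3),np.uint8); a=cv2.resize(a,(480,480),interpolation=3); b=cv2.resize(b,(310,413),interpolation=3); o[:480,:480]=a; o[:413,481:791]=b
cv2.imwrite('pics/crop4.png',o)
E
```

```text
time: 9.43
tool_pos: [574.4, -44.9, 63.3]
tcp_rot: [[0.036, -0.999, -0.001], [-0.999, -0.036, -0.0], [0.0, 0.001, -1.0]]
force: [0.1, -1.1, -2.3]
width: 13.6
gripper_force: 79.3
t 9.43 p [574.4 -44.9  63.3] yaw x -87.92 F [ 0.1 -1.1 -2.3] w 13.6 79.3
scene gold 70
  y -80 17 [571.9 -73.1  64.4] z 57.6485843190917 71.88593776024481 x 564.4625747982934 580.7434536715066
  y -70 17 [572.9 -65.2  67.2] z 59.58701700160452 72.36340985629636 x 564.4446243103621 584.4487996432903
  y -60 18 [572.9 -55.8  69.5] z 61.46459168993465 77.67152436612218 x 564.2088451309991 584.7776876427425
  y -50 9 [576.7 -46.6  71.9] z 66.9576943128036 80.24138997874991 x 570.8531589387496 581.2774819940581
  y -40 4 [578.9 -38.   70.1] z 68.25349988210621 72.44145235754547 x 577.2840316278562 580.0188349875364
  y 0 4 [569.7   4.5  64.2] z 62.65286805463802 65.370043600131 x 566.6985948232493 572.9361984232957
  y 10 1 [571.7  10.7  64.5] z 64.4537941058893 64.4537941058893 x 571.6740712153335 571.6740712153335
plates 50 [570.   59.1  74.1] [559.4  39.6  71.3 580.2  78.2  79. ]
top gold 0
plates 0 0 0
```

View pics/crop4.png

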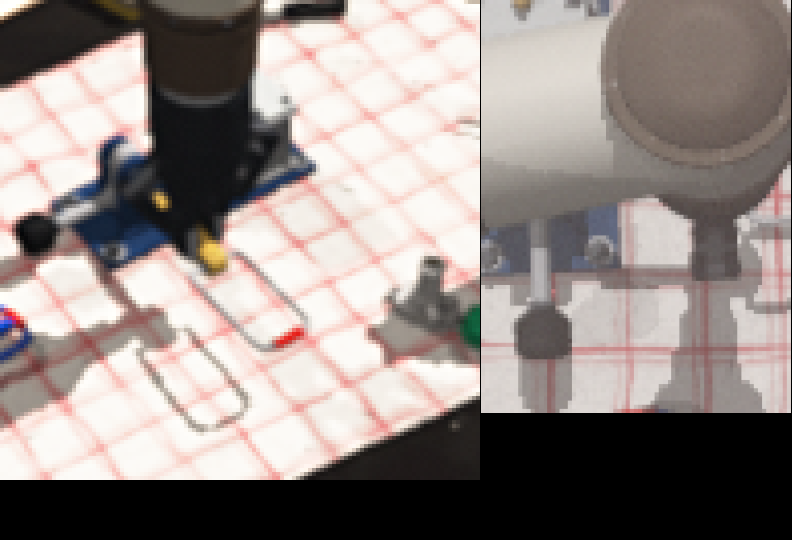

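```bash
python3 g.py 576.5,-43.6,65.1
```

```text
t 9.53 p [574.8 -44.8  63.4] yaw x -87.91 F [-0.4  0.5 -1.6] w 14.1 79.3
576.5,-43.6,65.1 [-0.12, -0.18, -0.17]
```

```bash
python3 -m jog '[{"dr":[0,0,0],"delta_pos":[0,-0.18,-0.17],"gripper":1},{"dr":[0,0,0],"delta_pos":[0,-0.18,-0.17],"gripper":1},{"dr":[0,0,0],"delta_pos":[-0.5,-0.18,-0.17],"gripper":1},{"dr":[0,0,0],"delta_pos":[-1,-0.18,-0.17],"gripper":1},{"dr":[0,0,0],"delta_pos":[-1.5,-0.18,-0.17],"gripper":1},{"dr":[0,0,0],"delta_pos":[-2,-0.18,-0.17],"gripper":1},{"dr":[0,0,0],"delta_pos":[-2.4,-0.18,-0.17],"gripper":1},{"dr":[0,0,0],"delta_pos":[-2.8,-0.18,-0.17],"gripper":1},{"dr":[0,0,0],"delta_pos":[-2.8,-0.18,-0.17],"gripper":1}]'; python3 g.py 573.8,25.3,65.1
```

```text
time: 10.65
tool_pos: [576.1, -15.7, 65.0]
tcp_rot: [[0.038, -0.999, 0.0], [-0.999, -0.038, 0.0], [-0.0, -0.0, -1.0]]
force: [0.2, 0.5, -2.4]
width: 13.8
gripper_force: 79.3
t 10.65 p [576.1 -15.7  65. ] yaw x -87.83 F [ 0.2  0.5 -2.4] w 13.8 79.3
573.8,25.3,65.1 [-4.11, 0.07, -0.01]
```

```bash
python3 -m jog '[{"dr":[0,0,0],"delta_pos":[-0.5,0.05,0],"gripper":1},{"dr":[0,0,0],"delta_pos":[-1,0.05,0],"gripper":1},{"dr":[0,0,0],"delta_pos":[-1.5,0.05,0],"gripper":1},{"dr":[0,0,0],"delta_pos":[-2,0.05,0],"gripper":1},{"dr":[0,0,0],"delta_pos":[-2.4,0.05,0],"gripper":1},{"dr":[0,0,0],"delta_pos":[-2.4,0.05,0],"gripper":1}]'; python3 g.py 573.8,25.3,65.1
```

```text
time: 11.4
tool_pos: [574.6, 8.3, 65.0]
tcp_rot: [[0.038, -0.999, 0.0], [-0.999, -0.038, 0.0], [-0.0, -0.0, -1.0]]
force: [1.1, 0.2, -1.2]
width: 13.7
gripper_force: 79.2
t 11.4 p [574.6   8.3  65. ] yaw x -87.83 F [ 1.1  0.2 -1.2] w 13.7 79.2
573.8,25.3,65.1 [-1.7, 0.02, -0.01]
```

```bash
python3 -m jog '[{"dr":[0,0,0],"delta_pos":[-0.5,0.02,0],"gripper":1},{"dr":[0,0,0],"delta_pos":[-1,0.02,0],"gripper":1},{"dr":[0,0,0],"delta_pos":[-1.4,0.02,0],"gripper":1},{"dr":[0,0,0],"delta_pos":[-1.7,0.02,0],"gripper":1},{"dr":[0,0,0],"delta_pos":[-1.9,0.02,0],"gripper":1},{"dr":[0,0,0],"delta_pos":[-2.0,0.02,0],"gripper":1}]'; python3 g.py 573.8,25.3,65.1
```

```text
time: 12.15
tool_pos: [573.8, 26.6, 65.1]
tcp_rot: [[0.038, -0.999, -0.0], [-0.999, -0.038, -0.002], [0.002, 0.001, -1.0]]
force: [3.4, -9.3, -2.6]
width: 13.7
gripper_force: 79.2
t 12.15 p [573.8  26.6  65.1] yaw x -87.82 F [ 3.4 -9.3 -2.6] w 13.7 79.2
573.8,25.3,65.1 [0.13, 0.0, -0.0]
```

```bash
python3 -m jog '[{"dr":[0,0,0],"delta_pos":[0.1,0,0],"gripper":-0.1},{"dr":[0,0,0],"delta_pos":[0.1,0,0],"gripper":-0.1},{"dr":[0,0,0],"delta_pos":[0.1,0,0],"gripper":-0.1},{"dr":[0,0,0],"delta_pos":[0.1,0,0],"gripper":-0.1},{"dr":[0,0,0],"delta_pos":[0.1,0,-4],"gripper":-0.1},{"dr":[0,0,0],"delta_pos":[0.1,0,-10],"gripper":-0.1},{"dr":[0,0,0],"delta_pos":[0.1,0,-16],"gripper":-0.1},{"dr":[0,0,0],"delta_pos":[0.1,0,-20],"gripper":-0.1},{"dr":[0,0,0],"delta_pos":[0.1,0,-20],"gripper":-0.1},{"dr":[0,0,0],"delta_pos":[0.1,0,-20],"gripper":-0.1}]' 40; python3 g.py; python3 m4.py b
python3 - <<'E'
from h import *
im=cv2.imread('pics/scene_b.png'); cv2.imwrite('pics/crop5.png',cv2.resize(im[145:235,225:345],None,fx=6.5,fy=6.5,interpolation=3))
P=cloud('scene',np.load('scene_b.npy')); H=cv2.cvtColor(im,cv2.COLOR_BGR2HSV)
red=((H[...,0]<8)|(H[...,0]>172))&(H[...,1]>170)&(P[...,2]>25)&(abs(P[...,0]-580)<60)&(P[...,1]<60)&(P[...,1]>-160)
print('red',red.sum(),P[red].mean(0),np.argwhere(red).mean(0))
E
```

```text
time: 13.4
tool_pos: [573.0, 27.0, 264.2]
tcp_rot: [[0.037, -0.999, -0.002], [-0.999, -0.037, 0.0], [-0.0, 0.002, -1.0]]
force: [0.5, 0.4, -0.2]
width: 47.1
gripper_force: 0.0
t 13.4 p [573.   27.  264.2] yaw x -87.86 F [ 0.5  0.4 -0.2] w 47.1 0.0
scene gold 101
  y -10 18 [571.7  -2.9  62. ] z 52.13720350823428 67.45261720220435 x 563.7400680399052 579.3614400261938
  y 0 17 [571.    5.1  65.7] z 51.81726072830861 72.55031864177397 x 564.3571780662262 578.3267027962654
  y 10 18 [570.5  14.9  64.9] z 54.29712019434237 71.18194899618629 x 562.4478566569356 582.2761115594029
  y 20 22 [568.8  24.7  67.1] z 56.21239563247548 74.99683544251809 x 562.8256485686662 578.9581916070675
  y 30 16 [568.2  35.7  66.6] z 51.86629793908696 72.74550474424018 x 561.0521417962632 578.6402513375073
  y 40 6 [578.4  43.3  66.1] z 56.82639547861379 70.10076078443785 x 571.4095693385069 586.4850465695332
  y 80 2 [567.3  84.6  70.6] z 70.59525456849235 70.64419920781336 x 566.0270965170761 568.6653977490415
  y 90 2 [570.9  90.8  68.3] z 66.91338743768608 69.59027130715629 x 568.8645077581294 572.921706
[... 252 characters left out ...]
8900953086 x 566.3597862142865 578.4015691198136
  y 10 22 [573.1  14.3  68.9] z 65.04347628604978 74.22055565029063 x 565.7766474370686 580.5713271566739
  y 20 24 [571.7  23.7  70.4] z 68.17462633150558 73.96882911364924 x 565.6909925474309 577.8977048550167
  y 70 3 [570.7  79.7  70.2] z 69.58719467727065 70.57464953406225 x 568.2550685268257 573.0542949909942
  y 80 9 [570.1  86.2  68.8] z 66.33244672131696 71.7134590185367 x 568.0980710438603 573.1979721152046
  y 90 2 [569.8  91.8  68.3] z 67.8812006491919 68.64359216165644 x 568.6286591068385 570.9364174286402
plates 41 [569.4  73.1  74.3] [560.4  64.4  70.4 582.3  80.1  78.1]
red 7 [575.02403874 -91.28666761  52.90219745] [212. 288.]
```

View pics/crop5.png

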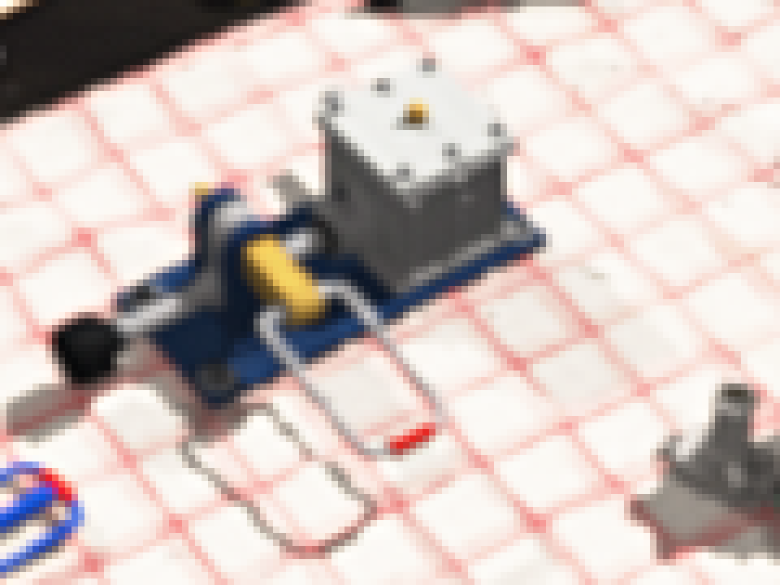

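The pin is home, with its head against the near plate and its tip out of the far one. The ring is folded back, with the red bar at (288,212) in the scene image. I'll measure the bar next.

```bash
python3 - <<'E'
from h import *
np.set_printoptions(suppress=True,precision=1,linewidth=200)
for c in ['scene','top']:
    im=cv2.imread(f'pics/{c}_b.png'); P=cloud(c,np.load(f'{c}_b.npy')); H=cv2.cvtColor(im,cv2.COLOR_BGR2HSV)
    red=((H[...,0]<8)|(H[...,0]>172))&(H[...,1]>150)&(abs(P[...,0]-580)<50)&(P[...,1]<-60)&(P[...,1]>-130)
    idx=np.argwhere(red); 
    print(c,[(int(r),int(k),P[r,k].round(0).tolist()) for r,k in idx])
    # dark/metal ring wire pixels by height
    m=(P[...,2]>35)&(P[...,2]<80)&(abs(P[...,0]-578)<40)&(P[...,1]<0)&(P[...,1]>-110); q=P[m]
    for y in range(-110,0,15):
        s=q[(q[:,1]>=y)&(q[:,1]<y+15)]
        if len(s): print(y,len(s),s[:,2].mean(),s[:,0].min(),s[:,0].max(),s[:,1].min())
E
python3 g.py
```

```text
scene [(211, 289, [578.0, -92.0, 56.0]), (211, 290, [581.0, -93.0, 55.0]), (212, 287, [574.0, -88.0, 50.0]), (212, 288, [574.0, -92.0, 54.0]), (212, 289, [579.0, -90.0, 49.0]), (213, 285, [565.0, -90.0, 53.0]), (213, 286, [568.0, -92.0, 53.0]), (213, 287, [571.0, -92.0, 52.0]), (213, 288, [574.0, -93.0, 50.0])]
-95 43 50.51769696635933 550.2355646556085 598.8514882212352 -92.6623088334876
-80 18 51.65909505410829 548.0489096683586 601.7420489166188 -79.61769199246942
-65 16 54.122264724502294 547.5718487407917 599.9627930670705 -63.349918991915274
-50 17 53.87951221338829 548.845356385469 599.1659021373499 -49.31194839059947
-35 18 56.162588755725515 548.2376229704652 598.6136497489902 -34.24141371594635
-20 23 59.31398571416538 545.4002989769383 597.5030908436545 -19.454998020750168
-5 22 61.20233720546352 548.3463724557076 593.4908374644825 -4.429898752068425
top []
-95 72 51.48772046017382 553.1914879997756 600.1977290087221 -92.92098962269357
-80 33 52.66289421313788 550.9030941269679 603.0307359307499 -78.37230500029105
-65 33 54.40843272106188 550.3943807561363 602.3412766040184 -63.62054509248133
-50 30 55.55873965556454 550.2861052098815 599.8743011658174 -49.03283802609165
-35 33 57.28088508846868 550.1095481473424 599.5326369274535 -34.51968707539886
-20 32 59.63312428526805 549.8728722172202 599.6963945880271 -19.896392714323213
-5 25 62.634016317781864 550.0446312684714 599.2017725582496 -3.5607378175893416
t 13.5 p [572.9  26.8 263.2] yaw x -87.86 F [-0.1  0.3  0.2] w 46.9 0.0
```

```bash
python3 g.py 576.5,-89,120
```

```text
t 13.5 p [572.9  26.8 263.2] yaw x -87.86 F [-0.1  0.3  0.2] w 46.9 0.0
576.5,-89,120 [11.58, 0.02, 14.33]
```

```bash
python3 -m jog '[{"dr":[0,0,-90],"delta_pos":[5,0,2],"gripper":-0.1},{"dr":[0,0,-90],"delta_pos":[11.6,0,5],"gripper":-0.1},{"dr":[0,0,-90],"delta_pos":[11.6,0,14.3],"gripper":-0.1},{"dr":[0,0,-90],"delta_pos":[11.6,0,14.3],"gripper":-0.1},{"dr":[0,0,-90],"delta_pos":[11.6,0,14.3],"gripper":-0.1},{"dr":[0,0,-90],"delta_pos":[11.6,0,14.3],"gripper":-0.1},{"dr":[0,0,-90],"delta_pos":[11.6,0,14.3],"gripper":-0.1},{"dr":[0,0,-90],"delta_pos":[11.6,0,14.3],"gripper":-0.1},{"dr":[0,0,-90],"delta_pos":[11.6,0,14.3],"gripper":-0.1},{"dr":[0,0,-90],"delta_pos":[11.6,0,14.3],"gripper":-0.1},{"dr":[0,0,-90],"delta_pos":[11.6,0,14.3],"gripper":-0.1}]'; python3 g.py 576.5,-89,48
```

```text
time: 14.88
tool_pos: [577.7, -89.0, 121.2]
tcp_rot: [[0.999, 0.036, -0.002], [0.036, -0.999, -0.0], [-0.002, 0.0, -1.0]]
force: [0.7, -0.2, 0.6]
width: 46.6
gripper_force: 0.0
t 14.88 p [577.7 -89.  121.2] yaw x 2.08 F [ 0.7 -0.2  0.6] w 46.6 0.0
576.5,-89,48 [-0.1, -0.01, 7.32]
```

```bash
python3 -m jog '[{"dr":[0,0,0],"delta_pos":[-0.1,0,4],"gripper":-0.1},{"dr":[0,0,0],"delta_pos":[-0.1,0,7.2],"gripper":-0.1},{"dr":[0,0,0],"delta_pos":[-0.1,0,7.2],"gripper":-0.1},{"dr":[0,0,0],"delta_pos":[-0.1,0,7.2],"gripper":1},{"dr":[0,0,0],"delta_pos":[-0.1,0,7.2],"gripper":1},{"dr":[0,0,0],"delta_pos":[-0.1,0,7.2],"gripper":1},{"dr":[0,0,0],"delta_pos":[-0.1,0,7.2],"gripper":1},{"dr":[0,0,0],"delta_pos":[-0.1,0,7.2],"gripper":1}]' 25; python3 g.py
```

```text
time: 15.88
tool_pos: [577.7, -88.9, 50.6]
tcp_rot: [[0.999, 0.037, 0.002], [0.037, -0.999, 0.0], [0.002, -0.0, -1.0]]
force: [1.1, 1.1, 1.6]
width: 7.4
gripper_force: 25.5
t 15.88 p [577.7 -88.9  50.6] yaw x 2.15 F [1.1 1.1 1.6] w 7.4 25.5
```

```bash
python3 -m jog '[{"dr":[0,0,0],"delta_pos":[0,0,-1.14],"gripper":1},{"dr":[0,0,0],"delta_pos":[0,-0.1,-2.76],"gripper":1},{"dr":[0,0,0],"delta_pos":[0,-0.5,-4.34],"gripper":1},{"dr":[0,0,0],"delta_pos":[0,-1.2,-5.82],"gripper":1},{"dr":[0,0,0],"delta_pos":[0,-2.15,-7.15],"gripper":1},{"dr":[0,0,0],"delta_pos":[0,-3.3,-8.3],"gripper":1},{"dr":[0,0,0],"delta_pos":[0,-3.3,-8.3],"gripper":1}]'; python3 g.py
```

```text
time: 16.75
tool_pos: [577.2, -55.4, 136.1]
tcp_rot: [[0.999, 0.04, 0.005], [0.04, -0.999, -0.001], [0.004, 0.001, -1.0]]
force: [1.2, -4.9, 6.8]
width: 7.6
gripper_force: 24.8
t 16.75 p [577.2 -55.4 136.1] yaw x 2.28 F [ 1.2 -4.9  6.8] w 7.6 24.8
```

```bash
python3 -m jog '[{"dr":[0,0,0],"delta_pos":[0,-1.3,-1.0],"gripper":1},{"dr":[0,0,0],"delta_pos":[0,-2.75,-1.75],"gripper":1},{"dr":[0,0,0],"delta_pos":[0,-4.35,-2.2],"gripper":1},{"dr":[0,0,0],"delta_pos":[0,-5.95,-2.35],"gripper":1},{"dr":[0,0,0],"delta_pos":[0,-7.6,-2.2],"gripper":1},{"dr":[0,0,0],"delta_pos":[0,-9.15,-1.75],"gripper":1},{"dr":[0,0,0],"delta_pos":[0,-10.65,-1.05],"gripper":1},{"dr":[0,0,0],"delta_pos":[0,-10.65,-1.05],"gripper":1}]'; python3 g.py; python3 -c "
from h import *
im,d=eyes.read_camera('scene'); cv2.imwrite('pics/crop6.png',cv2.resize(im[125:225,225:325,::-1],None,fx=5.5,fy=5.5,interpolation=3))"
```

```text
time: 17.75
tool_pos: [571.1, 52.4, 143.8]
tcp_rot: [[0.999, 0.04, -0.001], [0.04, -0.999, 0.001], [-0.001, -0.001, -1.0]]
force: [-1.1, 0.4, 0.2]
width: -0.4
gripper_force: 0.0
t 17.75 p [571.1  52.4 143.8] yaw x 2.27 F [-1.1  0.4  0.2] w -0.4 0.0
```

View pics/crop6.png

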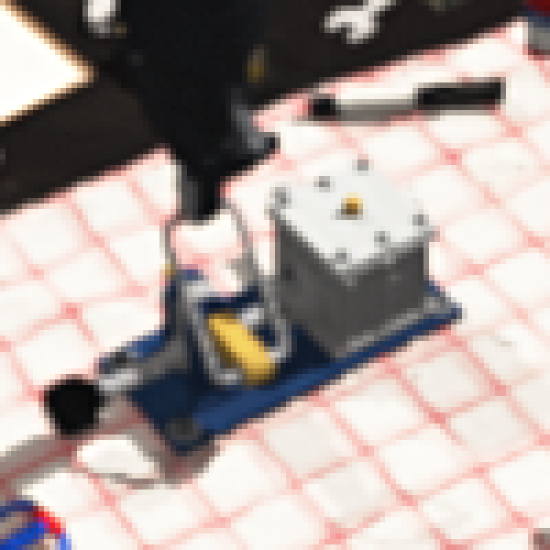

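The bar slipped out of the pads, and the ring now stands roughly upright, past the head. I'll measure its angle from the depth.

```bash
python3 -m jog '[{"dr":[0,0,0],"delta_pos":[0,0,-4],"gripper":1},{"dr":[0,0,0],"delta_pos":[0,0,-9],"gripper":1},{"dr":[0,0,0],"delta_pos":[0,0,-9],"gripper":1},{"dr":[0,0,0],"delta_pos":[0,0,-9],"gripper":1}]' >/dev/null
cat > m5.py <<'E'
from h import *
np.set_printoptions(suppress=True,precision=1,linewidth=200)
for c in ['scene','top']:
    im,d=eyes.read_camera(c); im=np.ascontiguousarray(im[...,::-1]); cv2.imwrite(f'pics/{c}_c.png',im); P=cloud(c,d); H=cv2.cvtColor(im,cv2.COLOR_BGR2HSV)
    near=(abs(P[...,0]-573)<32)&(P[...,1]>-60)&(P[...,1]<125)
    red=near&((H[...,0]<8)|(H[...,0]>172))&(H[...,1]>140)&(P[...,2]>30); print(c,'red',red.sum(),P[red].mean(0) if red.any() else '')
    q=P[near&(P[...,2]>82)&(P[...,2]<170)]
    for z in range(80,170,10):
        s=q[(q[:,2]>=z)&(q[:,2]<z+10)]
        if len(s): print(z,len(s),s.mean(0),s[:,0].min(),s[:,0].max())
E
python3 m5.py; python3 g.py
```

```text
scene red 12 [572.5  59.7 135.2]
80 16 [571.3  22.8  85.9] 545.0241677244481 597.4411269584713
90 13 [569.7  30.9  94. ] 546.2287532613542 596.7489662998249
100 17 [569.2  37.  104.2] 546.0722938480887 595.1046732706465
110 14 [574.4  45.1 114. ] 546.4790294703512 595.5850185747138
120 25 [571.1  52.8 124.8] 545.1518724866503 596.6165502975783
130 30 [569.6  59.6 133.9] 549.7204658311105 592.6552229928736
140 1 [572.2  56.  140.2] 572.154539678308 572.154539678308
top red 1 [563.8  59.9 137.1]
80 6 [550.6  20.3  86.4] 549.5836925542886 551.7448868880929
90 11 [550.4  28.6  96.4] 547.8656677120226 553.1516056224627
100 8 [550.6  34.5 103.8] 549.1340335478086 551.9237490211171
110 15 [550.3  44.7 115.8] 548.0438232762824 553.480908671439
120 8 [550.8  52.8 126. ] 549.0241839819142 553.5601704655494
130 26 [560.   59.9 134.6] 550.9359782786098 568.7440143667615
t 18.4 p [570.8  50.  231.9] yaw x 2.12 F [ 0.2  0.  -1.2] w -0.4 0.0
```

```bash
python3 g.py 572,38,230 && python3 -m jog '[{"dr":[0,0,90],"delta_pos":[0.1,1.2,0],"gripper":1},{"dr":[0,0,90],"delta_pos":[0.1,1.2,0],"gripper":1},{"dr":[0,0,90],"delta_pos":[0.1,1.2,0],"gripper":1},{"dr":[0,0,90],"delta_pos":[0.1,1.2,0],"gripper":1},{"dr":[0,0,90],"delta_pos":[0.1,1.2,0],"gripper":1},{"dr":[0,0,90],"delta_pos":[0.1,1.2,0],"gripper":1},{"dr":[0,0,90],"delta_pos":[0.1,1.2,0],"gripper":1},{"dr":[0,0,90],"delta_pos":[0.1,1.2,0],"gripper":1},{"dr":[0,0,90],"delta_pos":[0.1,1.2,0],"gripper":1},{"dr":[0,0,90],"delta_pos":[0.1,1.2,0],"gripper":1},{"dr":[0,0,90],"delta_pos":[0.1,1.2,0],"gripper":1}]'; python3 g.py 572,37,100 571.5,72,100
```

```text
t 18.4 p [570.8  50.  231.9] yaw x 2.12 F [ 0.2  0.  -1.2] w -0.4 0.0
572,38,230 [0.07, 1.2, 0.19]
time: 19.77
tool_pos: [573.0, 38.3, 232.7]
tcp_rot: [[0.038, -0.999, -0.002], [-0.999, -0.038, -0.0], [0.0, 0.002, -1.0]]
force: [-1.0, -0.6, 0.1]
width: 0.2
gripper_force: 0.0
t 19.77 p [573.   38.3 232.7] yaw x -87.8 F [-1.  -0.6  0.1] w 0.2 0.0
572,37,100 [0.12, 0.08, 13.27]
571.5,72,100 [-3.38, -0.0, 13.27]
```

```bash
python3 -m jog '[{"dr":[0,0,0],"delta_pos":[0.1,0.1,6],"gripper":1},{"dr":[0,0,0],"delta_pos":[0.1,0.1,11],"gripper":1},{"dr":[0,0,0],"delta_pos":[0.1,0.1,13.2],"gripper":1},{"dr":[0,0,0],"delta_pos":[0.1,0.1,13.2],"gripper":1},{"dr":[0,0,0],"delta_pos":[-0.8,0.1,13.2],"gripper":1},{"dr":[0,0,0],"delta_pos":[-1.6,0.1,13.2],"gripper":1},{"dr":[0,0,0],"delta_pos":[-2.4,0.05,13.2],"gripper":1},{"dr":[0,0,0],"delta_pos":[-3.0,0.05,13.2],"gripper":1},{"dr":[0,0,0],"delta_pos":[-3.4,0.05,13.2],"gripper":1},{"dr":[0,0,0],"delta_pos":[-3.4,0.05,13.2],"gripper":1}]'; python3 g.py; python3 -m jog '[{"dr":[0,0,0],"delta_pos":[0.2,0,0],"gripper":1},{"dr":[0,0,0],"delta_pos":[0.2,0,-5],"gripper":1},{"dr":[0,0,0],"delta_pos":[0.2,0,-10],"gripper":1},{"dr":[0,0,0],"delta_pos":[0.2,0,-10],"gripper":0.64},{"dr":[0,0,0],"delta_pos":[0.2,0,-10],"gripper":0.64},{"dr":[0,0,0],"delta_pos":[0.2,0,-10],"gripper":0.64}]'; python3 m5.py
```

```text
time: 21.02
tool_pos: [571.5, 72.6, 101.5]
tcp_rot: [[0.038, -0.999, -0.0], [-0.999, -0.038, -0.0], [0.0, 0.0, -1.0]]
force: [-1.4, 0.7, -0.3]
width: -0.3
gripper_force: 0.1
t 21.02 p [571.5  72.6 101.5] yaw x -87.83 F [-1.4  0.7 -0.3] w -0.3 0.1
time: 21.78
tool_pos: [570.8, 70.0, 200.0]
tcp_rot: [[0.037, -0.999, -0.003], [-0.999, -0.037, -0.001], [0.001, 0.003, -1.0]]
force: [-0.6, -0.5, 0.0]
width: 15.6
gripper_force: 0.0
scene red 12 [569.9  86.3 104.7]
80 24 [568.7  54.6  85.7] 545.5553337890448 596.5972062676349
90 30 [573.4  73.8  95.2] 544.4879492709989 595.2379408704369
100 31 [566.3  84.3 104.2] 546.9334851834494 586.80573577867
top red 0 
80 28 [569.9  50.5  85.5] 547.3714127250566 597.4138937329872
90 18 [552.1  64.3  95. ] 548.1516677019929 593.7483250076306
```

```bash
python3 g.py 571,93,125 571,98,70 571,98,64
```

```text
t 21.88 p [571.1  70.1 200.2] yaw x -87.86 F [ 0.4 -0.4  0.3] w 15.7 0.0
571,93,125 [-2.29, -0.1, 7.52]
571,98,70 [-2.8, -0.13, 13.02]
571,98,64 [-2.8, -0.13, 13.62]
```

```bash
python3 -m jog '[{"dr":[0,0,0],"delta_pos":[-2.3,-0.1,3],"gripper":0.64},{"dr":[0,0,0],"delta_pos":[-2.3,-0.1,7.5],"gripper":0.64},{"dr":[0,0,0],"delta_pos":[-2.3,-0.1,8.5],"gripper":0.64},{"dr":[0,0,0],"delta_pos":[-2.4,-0.1,9.5],"gripper":0.64},{"dr":[0,0,0],"delta_pos":[-2.6,-0.1,10.5],"gripper":0.64},{"dr":[0,0,0],"delta_pos":[-2.7,-0.1,11.5],"gripper":0.64},{"dr":[0,0,0],"delta_pos":[-2.8,-0.1,12.2],"gripper":0.64},{"dr":[0,0,0],"delta_pos":[-2.8,-0.1,12.6],"gripper":0.64},{"dr":[0,0,0],"delta_pos":[-2.8,-0.1,13.0],"gripper":0.64},{"dr":[0,0,0],"delta_pos":[-2.8,-0.1,13.0],"gripper":0.64}]'; python3 g.py 571,98,64
```

```text
time: 23.12
tool_pos: [570.8, 98.0, 70.8]
tcp_rot: [[0.037, -0.999, -0.002], [-0.999, -0.037, -0.001], [0.001, 0.002, -1.0]]
force: [0.1, -1.1, 0.2]
width: 15.2
gripper_force: 0.0
t 23.12 p [570.8  98.   70.8] yaw x -87.88 F [ 0.1 -1.1  0.2] w 15.2 0.0
571,98,64 [-0.0, -0.02, 0.68]
```

```bash
python3 -m jog '[{"dr":[0,0,0],"delta_pos":[0,0,0.2],"gripper":0.64},{"dr":[0,0,0],"delta_pos":[0,0,0.4],"gripper":0.64},{"dr":[0,0,0],"delta_pos":[0,0,0.6],"gripper":0.64},{"dr":[0,0,0],"delta_pos":[0,0,0.8],"gripper":0.64},{"dr":[0,0,0],"delta_pos":[0,0,0.8],"gripper":0.64}]'; python3 g.py; python3 -c "
from h import *
im,d=eyes.read_camera('scene'); cv2.imwrite('pics/crop7.png',cv2.resize(im[135:225,225:325,::-1],None,fx=6,fy=6,interpolation=3))"
```

```text
time: 23.75
tool_pos: [571.5, 98.3, 63.4]
tcp_rot: [[0.037, -0.999, -0.0], [-0.999, -0.037, -0.0], [0.0, 0.0, -1.0]]
force: [-0.2, -0.8, 1.3]
width: 15.5
gripper_force: 0.2
t 23.75 p [571.5  98.3  63.4] yaw x -87.85 F [-0.2 -0.8  1.3] w 15.5 0.2
```

View pics/crop7.png

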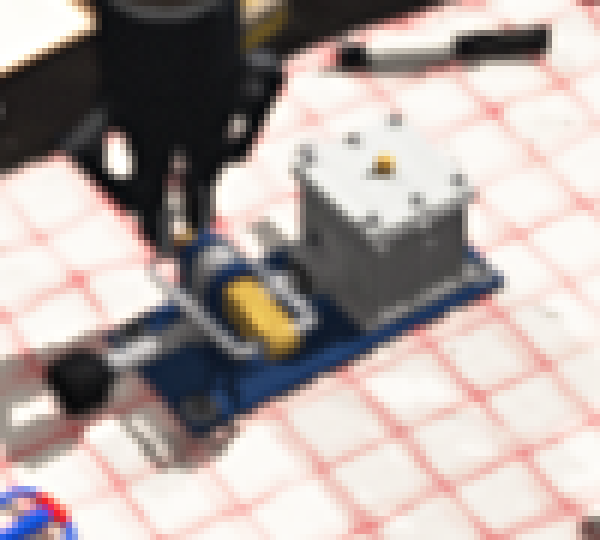

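```bash
python3 -m jog '[{"dr":[0,0,0],"delta_pos":[0,0,0.3],"gripper":0.64},{"dr":[0,0,0],"delta_pos":[0,0,0.4],"gripper":0.64}]'; python3 -m jog '[{"dr":[0,0,0],"delta_pos":[0,0,-5],"gripper":0.64},{"dr":[0,0,0],"delta_pos":[0,0,-11],"gripper":0.64},{"dr":[0,0,0],"delta_pos":[-5,0,-17],"gripper":0.64},{"dr":[0,0,0],"delta_pos":[-11,0,-20],"gripper":0.64},{"dr":[0,0,0],"delta_pos":[-15,0,-20],"gripper":0.64},{"dr":[0,0,0],"delta_pos":[-15,0,-20],"gripper":0.64},{"dr":[0,0,0],"delta_pos":[-15,0,-20],"gripper":0.64}]'
cat > m6.py <<'E'
from m5 import *
for c in ['scene','top']:
    im,d=eyes.read_camera(c); im=np.ascontiguousarray(im[...,::-1]); cv2.imwrite(f'pics/{c}_d.png',im); P=cloud(c,d); H=cv2.cvtColor(im,cv2.COLOR_BGR2HSV)
    x=P[...,0]-(572.5-.0385*(P[...,1]-59.3))
    leg=(abs(abs(x)-23)<5)&(P[...,2]>35)&(P[...,2]<85)
    for y in range(-10,110,12):
        s=P[leg&(P[...,1]>=y)&(P[...,1]<y+12)]
        if len(s): print(c,y,len(s),'leg z',np.median(s[:,2]))
    red=((H[...,0]<8)|(H[...,0]>172))&(H[...,1]>110)&(abs(x)<16)&(P[...,1]>75)&(P[...,1]<115)&(P[...,2]>25); print([P[i,j].round(0).tolist() for i,j in np.argwhere(red)])
    g=(H[...,0]>15)&(H[...,0]<32)&(H[...,1]>80)&(abs(x)<14)&(P[...,1]>-20)&(P[...,1]<105)&(P[...,2]>40); q=P[g]; print('gold y',np.percentile(q[:,1],[1,99]))
    k=P[(abs(P[...,1]-56)<20)&(P[...,0]>440)&(P[...,0]<530)&(P[...,2]>37)&(P[...,2]<52)]; print('knob',k.mean(0),np.percentile(k[:,0],[2,98]))
s=cv2.imread('pics/scene_d.png')[140:225,225:325];t=cv2.imread('pics/top_d.png')[150:260,180:260]
o=np.zeros((550,795,3),np.uint8);o[:340,:400]=cv2.resize(s,(400,340),interpolation=3);o[:540,401:794]=cv2.resize(t,(393,540),interpolation=3);cv2.imwrite('pics/crop8.png',o)
E
python3 m6.py; python3 g.py
```

```text
time: 24.05
tool_pos: [572.0, 98.4, 60.0]
tcp_rot: [[0.038, -0.999, 0.001], [-0.999, -0.038, -0.0], [0.0, -0.001, -1.0]]
force: [-0.5, -1.0, 5.4]
width: 15.3
gripper_force: 2.4
time: 24.92
tool_pos: [565.3, 248.2, 258.6]
tcp_rot: [[0.038, -0.999, -0.002], [-0.999, -0.038, -0.001], [0.001, 0.002, -1.0]]
force: [-0.4, -0.2, -0.1]
width: 15.6
gripper_force: 0.0
scene red 5 [563.7  93.6  58.4]
top red 0 
scene 2 12 leg z 61.63303502053685
scene 14 10 leg z 58.321644522072404
scene 26 12 leg z 58.625403751733586
scene 38 14 leg z 57.75779216275748
scene 50 13 leg z 56.800222732731186
scene 62 13 leg z 56.177719668999316
scene 74 11 leg z 56.298396169542
scene 86 7 leg z 55.221860705870995
[[564.0, 101.0, 55.0], [565.0, 97.0, 57.0], [565.0, 91.0, 62.0], [559.0, 93.0, 59.0], [561.0, 90.0, 61.0], [567.0, 94.0, 55.0]]
gold y [-6.6 91.1]
knob [483.6  51.8  43. ] [470.4 501.9]
top -10 2 leg z 58.31038093793188
top 2 24 leg z 60.18448773746866
top 14 20 leg z 60.82734413975345
top 26 23 leg z 58.62061329150538
top 38 29 leg z 59.31297470583718
top 50 29 leg z 57.857321773733474
top 62 24 leg z 57.011606975785526
top 74 29 leg z 56.77383195624816
top 86 20 leg z 56.13919400225677
[[580.0, 99.0, 56.0], [580.0, 96.0, 57.0], [577.0, 98.0, 59.0], [577.0, 96.0, 57.0], [575.0, 98.0, 56.0], [575.0, 96.0, 56.0], [573.0, 98.0, 56.0], [573.0, 96.0, 57.0], [570.0, 98.0, 59.0], [570.0, 95.0, 60.0], [568.0, 99.0, 54.0], [567.0, 96.0, 59.0], [565.0, 98.0, 59.0], [565.0, 95.0, 59.0], [562.0, 98.0, 59.0], [563.0, 96.0, 57.0], [560.0, 98.0, 59.0], [560.0, 95.0, 59.0], [561.0, 93.0, 55.0]]
gold y [-3.6 92.1]
knob [488.7  55.1  43.3] [474.  523.4]
t 25.12 p [565.9 247.  259.1] yaw x -87.95 F [ 0.1 -0.1 -0.8] w 15.3 0.0
```

View pics/crop8.png

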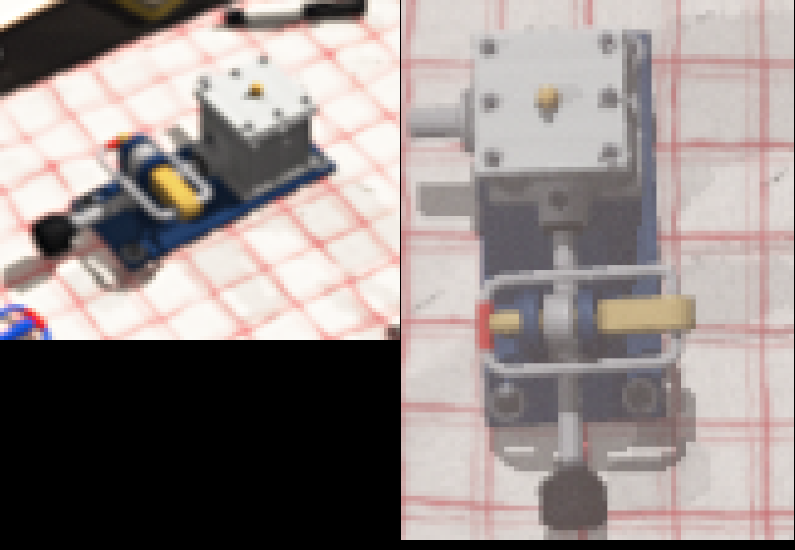

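The top view shows the ring lying around both plates. Its red sleeve is just outside the pin's tip and about 8 mm below the axis, which puts the ring at about -0.09 rad, snapped. The head is against the plate, the rod is in neutral and the arm is clear.

```bash
python3 -c "
from plant import job
print(job.close_job())"
```

```text
the job is handed in; nothing more can be done
None
```

The job is handed in: by my last measurements the rod is at its middle click, the linch pin is fully home, and its ring is snapped down past the tip (about -0.09 rad); the hand-in returned no verdict.

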